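# Set out the handrail kit along the shelf mat

## Task

Set out the kit in a row on the black mat, where the green tackle box and the steel bowl already stand at the two ends: stand the jar of nails midway between box and bowl, lay the red-handled clamp midway between the jar and the bowl and the yellow-handled clamp midway between the jar and the tackle box, both flat on the mat's centre line with their screws pointing straight across the mat. Lay the blue stud finder flat in the middle of the tackle box's lid, lengthways along the lid, and stand the steel socket upright in the bowl. Leave the yellow tin and the orange tape measure where they are.

Things in the scene. Friction and masses are not known exactly. Their poses are not given: they have to be found in the camera images.
- mat: Thin black rubber mat fixed on the shelf, 130 (its x) x 600 (its y) x 3 mm thick. Origin: underside centre, exactly midway between the centres of tackle box and bowl, which stand on its centre line (x=0) at y=+240 and -240 mm; which is at which end varies. Its y axis runs along the row.
- tackle_box: Small green tackle box, shut and latched, fixed on the mat: 160 (its x, lengthways, across the mat) x 110 (its y) x 70 mm high, flat lid on top. Steel latches and a small carry handle on its -x face (which reaches to 93 mm from the centre). Origin: centre of its underside, on the mat.
- bowl: Round steel magnetic bowl, fixed on the mat: 110 mm across the rim, 86 mm across the foot, 32 mm high, wall 3 mm, flat floor 4 mm thick and about 78 mm across. Origin: centre of its underside, on the mat; z up.
- nail_jar: Glass baby-food jar with nails and a white screw cap, loose, shut: 58 mm diameter glass up to 50 mm height, cap 54 mm diameter from 56 to 69 mm height. Origin: centre of its underside, z up.
- red_clamp: Aluminium C-clamp lying flat, 16 mm thick, 160 g, red handle. C frame 56 (x) x 70 (y) mm; origin: frame centre, underside. Back bar (spine) 12 mm wide along y at x=-22: pinch its middle. 12 mm arms at y=+29 and -29 reach x=+28. 8 mm screw along y at x=+20; its handle, 16 mm thick, reaches y=-73. Gap of 32 mm from spine to screw for a finger.
- yellow_clamp: The same clamp with a yellow handle, same sizes and axes as the red one.
- stud_finder: Blue plastic stud finder lying flat, loose: 120 mm long (its x), 26 mm high; 50 mm wide (its y), but 60 mm wide at its head from x = +20 to +60 mm. Black display on the head, yellow button. Origin: centre of the underside, z up.
- socket: Steel wrench socket standing on end, loose: cylinder 26 mm diameter, 40 mm high. Origin: centre of its underside, z up.
- tin: Yellow tin of filler standing beside the task's things, loose: 56 mm diameter, 63 mm high. Not to be disturbed. Origin: centre of underside.
- tape_measure: Orange and black tape measure standing on edge, loose: 62 (its x) x 32 (its y) x 60 mm high. Not to be disturbed. Origin: centre of underside.
Things that resemble listed ones, but are neither listed nor needed, are in the scene too. Leave any purple look-alike of the nail_jar alone.

How it is judged (in metres and radians):
At the end, for the whole second after the job is handed in: Jar upright on mat, 15 mm of midpoint. Clamps flat, within 15 mm of mat centre line, 95-137 mm from jar, 103-145 from neighbour (red: bowl, yellow: box), screw within 0.26 rad of across. Finder flat mid-lid within 15 mm, 0.22 rad. Socket upright on bowl floor, 30 mm of centre. All at rest (horizontal distance between nail_jar and mat below 0.015 m and angle between each of nail_jar, red_clamp, yellow_clamp, stud_finder, socket's own z axis and vertical below 0.15 rad and height (world z) of each of nail_jar, red_clamp, yellow_clamp below 0.012 m and horizontal distance between red_clamp and nail_jar between 0.095 and 0.137 m and horizontal distance between red_clamp and bowl between 0.103 and 0.145 m and x of red_clamp in the frame of mat between -0.015 and 0.015 m and angle between the y axis of each of red_clamp, yellow_clamp and the x axis of mat, either way round below 0.26 rad and horizontal distance between yellow_clamp and nail_jar between 0.095 and 0.137 m and horizontal distance between yellow_clamp and tackle_box between 0.103 and 0.145 m and x of yellow_clamp in the frame of mat between -0.015 and 0.015 m and x of stud_finder in the frame of tackle_box between -0.015 and 0.015 m and y of stud_finder in the frame of tackle_box between -0.015 and 0.015 m and angle between the x axis of stud_finder and the x axis of tackle_box, either way round below 0.22 rad and z of stud_finder in the frame of tackle_box between 0.062 and 0.078 m and horizontal distance between socket and bowl below 0.03 m and height (world z) of socket below 0.016 m and linear speed of each of nail_jar, stud_finder, red_clamp, yellow_clamp, socket below 0.02 m/s and angular speed of each of nail_jar, stud_finder, red_clamp, yellow_clamp, socket below 0.2 rad/s); the robot touches nothing.
It fails at once if the tin is shifted by more than 30 mm or the tape measure by more than 30 mm (distance of any of tin, tape_measure from where it was at the start of the episode above 0.03 m).
It also fails if it takes over 128 s, if anything falls off the work surface, if the arm or the gripper's body presses on something with over 40 N, if the wrist force passes 120 N, or if a joint passes its speed limit or range.

## Robot

A 6-joint arm with a two-finger parallel gripper is mounted at the origin on the work surface. World frame = base frame: x ahead of the robot, y to its left, z up, the work surface at z = 0. Lengths are in mm, angles in rad, forces in N, time in s.
With the tool pointing down it reaches from about 350 to 775 mm from the base axis. Payload 7.3 kg.
Tool frame: the origin (TCP) lies at the very end of the fingers, on their centre line; the grasp point (between the pads) lies behind it (bot.grip_point_offset is the z of the grasp point in the tool frame, in mm); z points along the fingers, y is the line along which they close (so a half turn about z gives the same grasp; the last joint's range is limited). The gripper opens to 92 mm and grips with 3 to 60 N. Pads are 19 mm wide; open, the fingers measure 130 mm over their backs; the gripper's body (75 mm by 190 mm) begins 47 mm behind the grasp point.
Start: joints at [1.098, 0.342, 1.524, -0, 1.275, -0.146], TCP at [168.518, 497.239, 226.741] pointing down, gripper open.
Joint ranges: [-2.53, 2.53], [-0.77, 2.02], [0.04, 2.7], [-1, 4.14], [0.28, 2.66], [-3.11, 3.11]. Speed limits (rad/s): [2.57, 2.57, 3.14, 3.14, 3.14, 3.14].

## Interface

Orientations are given as [roll, pitch, yaw] about the fixed x, y, z axes, in that order (R = Rz(yaw) Ry(pitch) Rx(roll)).
In Python, from plant import bot gives the robot as it stands. The module is installed in compiled form; this text tells all that it offers.
- The arm moves only by the shell command python3 -m crank 'ROWS'. ROWS is JSON, a list that holds one entry, the list of rows, each a list of 5 numbers: the opening, from 0 (shut) to 1 (fully open), then the shift along the tool's x, y, z in cm, then the turn about the tool's z in degrees. In form: [[[claw, x, y, z, turn], ...]]. A call has exactly 10 rows; each row is the pose to reach, as a shift and turn from the pose commanded when the call began, along the tool's axes at that moment; what a row does not reach only later rows make up. A row lasts 1/10 s, in which the tool goes at most 50 mm and 8.59 degrees, less where a joint would pass 70% of its speed; a pose out of reach is approached as far as the arm can. A call with a gripper value outside its range is refused whole. The fingers move at their own pace and stop on an object; the grip force is fixed at half the most. Time passes only in rows, so rows that repeat a pose let the fingers close, or fill a call up. It gives the time, the measured TCP pose, the force, the opening and the grip force at its end, in the units of the state.
- bot.get_obs(): the state, without advancing time (a new reading comes with each control period).
- bot.capture(name): name is "scene" or "top" or "wrist"; returns (picture, depth): 384x512x3 uint8, red, green, blue; 384x512 float32, mm along the optical axis (not along the pixel's ray), 0 where there is no reading.
- bot.calibration(name): a dict with "vertical_fov" (degrees; the focal length in pixels is half the picture's height over the tangent of half this angle, whatever the lens; pixels are square), "cx", "cy" (the principal point, pixels), "rvec" (rotation vector, rad) and "tvec" (3), from world to camera coordinates, as OpenCV has them; the wrist camera has in their place "tool_from_camera" (4x4, takes a point from camera to tool coordinates, whose origin is the TCP and whose axes are the flange's). Camera axes: x right, y down, z forward; pixel columns grow to the right and rows downward; lengths in mm; the calibration is good to about 2 mm. A picture is of the moment at which its call begins: read the wrist's pose just before it. calibration takes no time and is no camera call.
- bot.close_job(): hands the job in; it is judged then, once.
The state is a dict: "time": time; "joint_positions": joint angles; "dq": joint speeds; "tau": joint torques, N m; "tool_pos": TCP position; "tcp_rot": TCP orientation; "contact_force": force on the tool from outside, world axes, zero at the start; "moment": the same for the moment, N m; "grip_width": finger opening in mm; "finger_force": force on a finger pad.
Only numpy, scipy, OpenCV 4.12 (cv2) and the standard library are available. Lean on these libraries where they do the work, as an engineer would, in place of code of your own. Each camera call takes 0.05 s, during which the arm holds its last target. There are 200 camera calls.

## Working session

There is one attempt and no reset: what is moved stays moved. The work goes in short steps, Python scripts to look and compute and a shell command to move; the robot and the scene stay as the last step left them, time stands still between calls to the robot, and variables do not carry over. Pictures are saved under pics/ and viewed, at most 14 in all, crops included, and the job is handed in when it is done.

```bash
mkdir -p pics; cat > h.py <<'E'
import numpy as np, cv2
from plant import bot
from scipy.spatial.transform import Rotation as R
def tool():
    o=bot.get_obs(); T=np.eye(4); T[:3,:3]=R.from_euler('xyz',o['tcp_rot']).as_matrix(); T[:3,3]=o['tool_pos']; return T
def snap(cam,name):
    T=tool(); p,d=bot.capture(cam); cv2.imwrite(f'pics/{name}.png',p[:,:,::-1]); np.savez(f'pics/{name}.npz',p=p,d=d,T=T,cam=cam)
    return p,d
def cloud(name):
    f=np.load(f'pics/{name}.npz'); cam=str(f['cam']); c=bot.calibration(cam); d=f['d']; h,w=d.shape
    fl=h/2/np.tan(np.radians(c['vertical_fov'])/2); v,u=np.mgrid[:h,:w]
    P=np.stack([(u-c['cx'])/fl*d,(v-c['cy'])/fl*d,d],-1)
    if cam=='wrist': M=f['T']@np.array(c['tool_from_camera'])
    else:
        M=np.eye(4); Rm=cv2.Rodrigues(np.array(c['rvec'],float))[0]; M[:3,:3]=Rm.T; M[:3,3]=-Rm.T@np.array(c['tvec'],float).ravel()
    return P@M[:3,:3].T+M[:3,3], d>0
def px(name,pts):
    W,ok=cloud(name)
    for u,v in pts: print((u,v),W[v,u].round(1) if ok[v,u] else None)
def go(x,y,z,yaw):
    "shift from present pose in tool axes (cm) and turn (deg) to reach TCP x,y,z with tool y-axis angle yaw deg"
    T=tool(); s=T[:3,:3].T@(np.array([x,y,z])-T[:3,3])/10
    cur=np.degrees(np.arctan2(T[1,1],T[0,1])); t=-(yaw-cur); t=(t+90)%180-90
    print('shift',s.round(2),'turn',round(t,1),'j6',bot.get_obs()['joint_positions'][5])
E
python3 - <<'E'
from h import *
print(bot.get_obs(), bot.grip_point_offset)
for c in('scene','top'):
    p,d=snap(c,c+'0'); print({k:np.round(v,3) for k,v in bot.calibration(c).items()})
    cv2.imwrite(f'pics/{c}0b.png',cv2.resize(p[:,:,::-1],(800,600),interpolation=cv2.INTER_CUBIC))
print(bot.calibration('wrist'))
E
```

```text
{'time': 0.0, 'joint_positions': array([ 1.09798914e+00,  3.42699881e-01,  1.52501579e+00, -6.37544255e-07,
        1.27538867e+00, -1.45988470e-01]), 'dq': array([-0.00207967,  0.00197093,  0.00112762, -0.00019107,  0.00014569,
        0.00071785]), 'tau': array([ 6.70685472e-05, -4.31248212e+01, -2.44215953e+01,  7.16966484e-02,
        5.60765737e-02, -4.72642068e-05]), 'tool_pos': array([168.32911586, 496.85644943, 226.05724368]), 'tcp_rot': array([-3.14009696e+00, -2.19302065e-04,  2.81477396e+00]), 'contact_force': array([ 0.49170902, -0.23814333, -0.70212538]), 'moment': array([-0.00270372, -0.01406425,  0.04121477]), 'finger_force': 0.0, 'grip_width': 91.39934714705159} -18.8
{'vertical_fov': np.float64(43.35), 'cx': np.float64(250.019), 'cy': np.float64(186.363), 'rvec': array([ 1.077,  2.543, -0.889]), 'tvec': array([ 409.294, -329.282, 1517.785])}
{'vertical_fov': np.float64(48.473), 'cx': np.float64(254.282), 'cy': np.float64(196.628), 'rvec': array([ 2.116, -2.137,  0.185]), 'tvec': array([  -2.663,  604.165, 1202.307])}
{'vertical_fov': 62.06458156993996, 'cx': 255.94595619997017, 'cy': 190.35497352616576, 'tool_from_camera': array([[ 4.13974040e-04, -9.59013872e-01, -2.83358822e-01,
         7.64225844e+01],
       [ 9.99999898e-01,  4.47719513e-04, -5.43312061e-05,
        -1.24820730e+00],
       [ 1.78969654e-04, -2.83358771e-01,  9.59013960e-01,
        -1.58146210e+02],
       [ 0.00000000e+00,  0.00000000e+00,  0.00000000e+00,
         1.00000000e+00]])}
```

View pics/top0b.png

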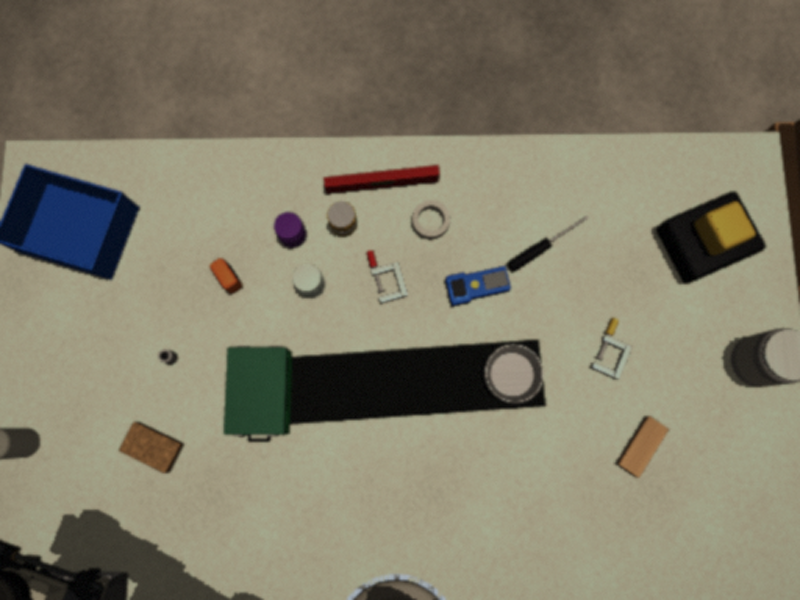

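View pics/scene0b.png

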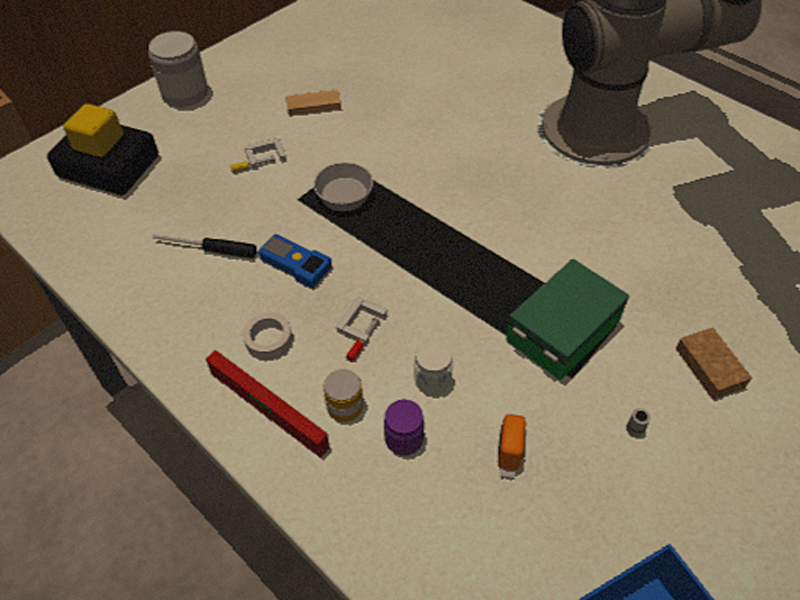

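Top view (800-px scale): jar with white cap at (308,280), purple decoy (290,229), tin (342,217), tape (226,275), red clamp (388,282), stud finder (478,285) with its head to the left, yellow clamp (610,355), socket (168,356), box (258,391), bowl (513,373).

```bash
python3 - <<'E'
from h import *
W,ok=cloud('top0')
print('table z',np.median(W[280:300,240:300,2]))
def blob(name,u,v,r,zlo,zhi):
    u,v=int(u/1.5625),int(v/1.5625); S=W[v-r:v+r,u-r:u+r]; k=ok[v-r:v+r,u-r:u+r]
    m=(k&(S[...,2]>zlo)&(S[...,2]<zhi)).astype(np.uint8); n,l,st,_=cv2.connectedComponentsWithStats(m)
    i=1+np.argmax(st[1:,4]); P=S[l==i]; rc=cv2.minAreaRect(P[:,:2].astype(np.float32))
    print(name,'n',len(P),'mean',P.mean(0).round(1),'rect',np.round(rc[0],1),np.round(rc[1],1),round(rc[2],1))
blob('jar',308,280,16,60,80); blob('purple',290,229,16,50,90); blob('tin',342,217,14,55,75)
blob('tape',226,275,18,45,75); blob('red',388,282,28,8,25); blob('stud',478,285,24,18,35)
blob('yel',610,350,32,8,25); blob('socket',168,356,12,30,50); blob('box',258,391,40,62,85); blob('bowl',513,373,28,27,45)
for n,pts in dict(mat=[(545,405),(539,341)],rc=[(372,255),(388,282),(378,268),(396,265),(380,300),(405,297)],yc=[(613,325),(607,336),(630,344),(593,371),(616,378)]).items():
    print(n); px('top0',[(round(a/1.5625),round(b/1.5625)) for a,b in pts])
p=np.load('pics/top0.npz')['p'][:,:,::-1]
a=cv2.resize(p[150:205,225:275],None,fx=7.5,fy=7.5,interpolation=cv2.INTER_CUBIC)
b=cv2.resize(p[195:250,370:420],None,fx=7.5,fy=7.5,interpolation=cv2.INTER_CUBIC)
cv2.imwrite('pics/cl.png',np.hstack([a,b]))
E
```

```text
table z -0.6843267787953664
jar n 263 mean [660.8 161.5  68.4] rect [661.1 162.3] [53.1 51.5] 90.0
purple n 286 mean [761.4 198.6  66.3] rect [763.7 198.9] [54.6 53.2] 80.1
tin n 255 mean [785.5  98.   61.9] rect [785.1  98.8] [52.6 54.1] 3.1
tape n 221 mean [672.9 321.3  57.3] rect [673.2 322.3] [61.1 33.6] 34.7
red n 288 mean [671.6  11.6  14.3] rect [680.   12.4] [107.6  55.5] 15.4
stud n 680 mean [ 654.1 -163.1   25.4] rect [ 654.2 -166. ] [ 59.4 119.6] 10.7
yel n 320 mean [ 521.6 -421.2   14. ] rect [ 528.9 -426.2] [ 55.8 108.4] 64.6
socket n 67 mean [519.3 430.6  39.2] rect [519.  431.1] [24.4 24.5] 65.0
box n 2189 mean [450.3 251.3  72.3] rect [450.5 252.2] [111.7 158.7] 89.5
bowl n 204 mean [ 483.8 -232.2   32.7] rect [ 480.4 -226.7] [107.9 106.7] 76.6
mat
(349, 259) [ 421.2 -289.1    3.9]
(345, 218) [ 544.8 -283.5    1. ]
rc
(238, 163) [716.3  40.7  17.3]
(248, 180) [667.9  10.8  -7.3]
(242, 172) [689.1  28.7  11.8]
(253, 170) [694.7  -5.2  13. ]
(243, 192) [626.4  26.   11.4]
(259, 190) [634.4 -23.1   0. ]
yc
(392, 208) [ 572.1 -423.8   14.8]
(388, 215) [ 550.9 -410.4   14.6]
(403, 220) [ 536.9 -459.1    1.2]
(380, 237) [ 486.1 -386.4    0.7]
(394, 242) [ 470.3 -425.6    6.8]
```

View pics/cl.png

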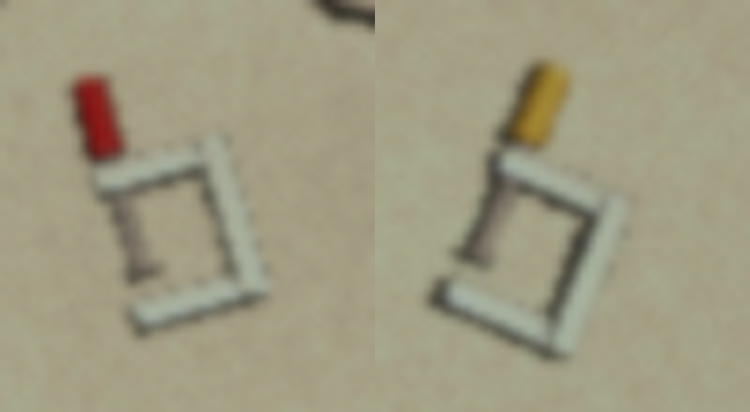

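```bash
python3 - <<'E'
from h import *
go(480,100,220,64.6); go(502.3,-437.9,120,64.6)
E
```

```text
shift [-42.26 -27.58   0.64] turn 6.7 j6 -0.14599688086678125
shift [-61.64 -77.8   10.7 ] turn 6.7 j6 -0.14599688086678125
```

```bash
python3 -m crank '[[[0.5,-5,-3,0,3],[0.4,-9,-6,0.1,6.7],[0.283,-13,-8.5,0.2,6.7],[0.283,-17,-11,0.3,6.7],[0.283,-21,-14,0.4,6.7],[0.283,-25,-16.5,0.5,6.7],[0.283,-29.5,-19,0.6,6.7],[0.283,-34,-22,0.6,6.7],[0.283,-38,-25,0.6,6.7],[0.283,-42.3,-27.6,0.6,6.7]]]'; python3 - <<'E'
from h import *
go(502.3,-437.9,120,64.6)
E
```

```text
time: 1.1
tool_pos: [477.3, 102.5, 220.5]
tcp_rot: [-3.141, -0.001, 2.697]
contact_force: [1.2, 1.0, -0.6]
grip_width: 26.3
finger_force: 0.0
shift [-25.48 -47.72  10.04] turn -0.0 j6 -1.0724901900357902
```

```bash
python3 -m crank '[[[0.283,-2.5,-4.2,1,0],[0.283,-5,-9,2,0],[0.283,-7.5,-13.5,3,0],[0.283,-10,-18,4,0],[0.283,-12.5,-23,5,0],[0.283,-15,-28,6,0],[0.283,-17.5,-33,7,0],[0.283,-20,-38,8,0],[0.283,-23,-43,9,0],[0.283,-25.5,-47.7,10,0]]]';python3 - <<'E'
from h import *
p,d=snap('wrist','w1')
W,ok=cloud('w1')
print(bot.get_obs()['tool_pos'])
m=(ok&(W[...,2]>7)&(W[...,2]<22)).astype(np.uint8)
n,l,st,_=cv2.connectedComponentsWithStats(m)
for i in range(1,n):
    if st[i,4]>300:
        P=W[l==i]; print(st[i],cv2.minAreaRect(P[:,:2].astype(np.float32)))
E
```

```text
time: 2.1
tool_pos: [499.2, -388.3, 128.9]
tcp_rot: [3.141, -0.001, 2.698]
contact_force: [0.5, 0.1, 0.1]
grip_width: 25.7
finger_force: 0.0
[ 498.13077439 -395.53666063  126.67956213]
[  49    0   68  129 7933] ((346.02410888671875, -471.0011291503906), (46.190982818603516, 99.1404037475586), 54.705684661865234)
[ 370   15  122  128 8518] ((478.7571105957031, -228.25271606445312), (94.65522003173828, 94.43263244628906), 34.13056564331055)
[ 198  171   63   62 1562] ((502.71734619140625, -418.02001953125), (55.37122344970703, 55.68320083618164), 64.36799621582031)
[ 232  195   29   71 1100] ((536.1807861328125, -417.6152038574219), (26.59062385559082, 72.08504486083984), 64.78178405761719)
[468 219  44  47 627] ((641.4240112304688, -214.952392578125), (22.143123626708984, 52.479698181152344), 41.70674133300781)
[430 296  45  38 684] ((699.8189086914062, -269.0018005371094), (7.378504753112793, 52.78126525878906), 32.76433181762695)
```

View pics/w1.png

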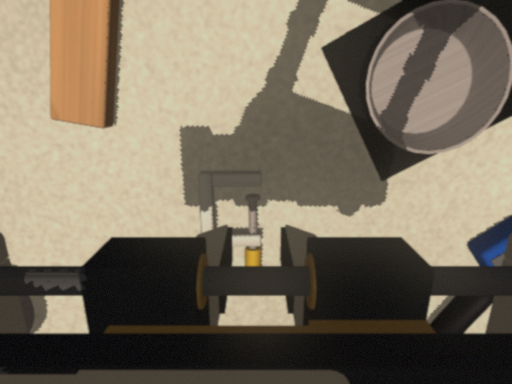

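Wrist view: clamp lies at px (200–262, 171–245), spine on the left at u≈206; angle 64.4° agrees. Checking the offset from my top-view estimate.

```bash
python3 - <<'E'
from h import *
W,ok=cloud('w1'); S=W[160:262,190:270].reshape(-1,3); a=np.radians(64.4)
ex=np.array([np.cos(a),np.sin(a)]); ey=np.array([-np.sin(a),np.cos(a)])
P=S[(S[:,2]>8)&(S[:,2]<20)]; q=(P[:,:2]-[511.7,-418]); X=q@ex;Y=q@ey
print(np.percentile(X,[1,99]),np.percentile(Y,[1,99]),np.median(P[:,2]))
go(502.3,-437.9,60,64.6); go(502.3,-437.9,6,64.6)
E
```

```text
[-30.79341813  23.7969145 ] [-49.36089066  35.60129359] 15.694780628485091
shift [-2.21 -3.62  6.68] turn -0.3 j6 -1.9119374562049145
shift [-2.21 -3.6  12.08] turn -0.3 j6 -1.9119374562049145
```

```bash
python3 -m crank '[[[0.283,0,0,0,0],[0.283,0,0,0,0],[0.283,0,0,1,0],[0.283,0,0,2,0],[0.283,0,0,3,0],[0.283,0,0,4,0],[0.283,0,0,5,0],[0.283,0,0,5,0],[0.283,0,0,5,0],[0.283,0,0,5,0]]]';python3 - <<'E'
from h import *
p,d=snap('wrist','w2')
W,ok=cloud('w2'); S=W[60:300,150:320].reshape(-1,3); a=np.radians(64.4)
ex=np.array([np.cos(a),np.sin(a)]); ey=np.array([-np.sin(a),np.cos(a)])
P=S[(S[:,2]>8)&(S[:,2]<20)]; q=(P[:,:2]-[511.7,-418]); X=q@ex;Y=q@ey
k=(abs(X)<45)&(abs(Y)<80)
print(np.percentile(X[k],[1,50,99]),np.percentile(Y[k],[1,99]),np.median(P[:,2]))
print(np.histogram(X[k],bins=range(-40,40,4)))
o=bot.get_obs();print(o['tool_pos'],o['dq'])
E
```

```text
time: 3.15
tool_pos: [499.9, -386.6, 80.1]
tcp_rot: [-3.141, 0.001, 2.698]
contact_force: [-0.5, -0.1, -0.3]
grip_width: 25.9
finger_force: 0.0
[-30.65287658   2.92084062  23.72801519] [-56.88152345  35.80225621] 15.583148366437328
(array([  0,   0, 196, 265, 263, 160, 100,  97, 103,  95, 115, 143, 183,
       357, 391, 221,  23,   0,   0]), array([-40, -36, -32, -28, -24, -20, -16, -12,  -8,  -4,   0,   4,   8,
        12,  16,  20,  24,  28,  32,  36]))
[ 499.89765411 -386.6345168    80.2324999 ] [-0.00175931 -0.00241678 -0.00021083  0.00113221 -0.00131186  0.00097596]
```

View pics/w2.png

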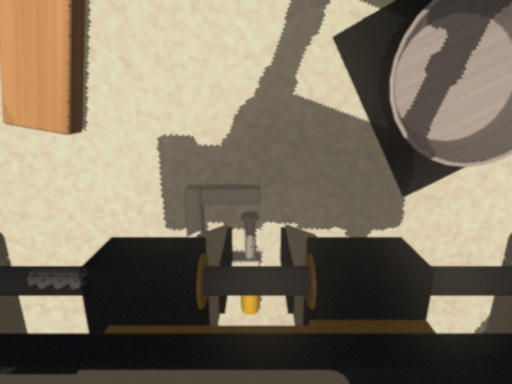

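Wrist view confirms: clamp frame at px (187–262,185–262), spine at u≈195, left of the fingers; target shifted 2.5 mm along clamp x.

```bash
python3 - <<'E'
from h import *
go(501.1,-440.1,6,64.6)
E
```

```text
shift [-2.4  -4.77  7.43] turn -0.0 j6 -1.9065749115325377
```

```bash
python3 -m crank '[[[0.283,-1.2,-2.4,0,0],[0.283,-2.4,-4.8,0,0],[0.283,-2.4,-4.8,0,0],[0.283,-2.4,-4.8,2,0],[0.283,-2.4,-4.8,4,0],[0.283,-2.4,-4.8,5.5,0],[0.283,-2.4,-4.8,6.7,0],[0.283,-2.4,-4.8,7.4,0],[0.283,-2.4,-4.8,7.4,0],[0.283,-2.4,-4.8,7.4,0]]]';python3 -m crank '[[[0,0,0,0,0],[0,0,0,0,0],[0,0,0,0,0],[0,0,0,0,0],[0,0,0,0,0],[0,0,0,-1,0],[0,0,0,-3,0],[0,0,0,-5,0],[0,0,0,-7,0],[0,0,0,-8,0]]]'; python3 - <<'E'
from h import *
go(459.5,121,105,93.6); go(459.5,121,10,93.6)
E
```

```text
time: 4.2
tool_pos: [501.0, -440.2, 6.2]
tcp_rot: [-3.141, 0.001, 2.698]
contact_force: [0.6, -0.3, 0.4]
grip_width: 26.5
finger_force: 0.0
time: 5.2
tool_pos: [501.1, -440.5, 87.7]
tcp_rot: [-3.141, 0.002, 2.698]
contact_force: [0.2, -0.3, -1.8]
grip_width: 11.8
finger_force: 30.0
shift [27.86 48.93 -1.83] turn -29.0 j6 -1.9629023327977368
shift [27.88 48.93  7.67] turn -29.0 j6 -1.9629023327977368
```

```bash
python3 - <<'E'
from h import *
go(460.1,98.5,100,93.6)
E
python3 -m crank '[[[0,2.5,4.6,-0.5,-3],[0,5,9.3,-1,-6],[0,7.5,14,-1.2,-9],[0,10,18.5,-1.2,-12],[0,12.5,23,-1.2,-15],[0,15,28,-1.2,-18],[0,18,32.5,-1.2,-21],[0,20.5,37,-1.2,-24],[0,23.5,42,-1.2,-27],[0,26.9,46.9,-1.3,-29]]]'; python3 -m crank '[[[0,0,0,0,0],[0,0,0,0,0],[0,0,0,0,0],[0,0,0,0,0],[0,0,0,0,0],[0,0,0,0,0],[0,0,0,0,0],[0,0,0,0,0],[0,0,0,0,0],[0,0,0,0,0]]]'; python3 - <<'E'
from h import *
go(460.1,98.5,60,93.6);go(460.1,98.5,10,93.6)
p,d=snap('wrist','w3')
E
```

```text
shift [26.85 46.92 -1.33] turn -29.0 j6 -1.9629023327977368
time: 6.2
tool_pos: [464.3, 59.8, 98.2]
tcp_rot: [3.142, 0.0, -3.078]
contact_force: [1.9, 0.7, -1.5]
grip_width: 11.8
finger_force: 30.0
time: 7.2
tool_pos: [464.8, 58.0, 98.2]
tcp_rot: [3.142, 0.0, -3.079]
contact_force: [0.6, 0.0, -1.4]
grip_width: 11.8
finger_force: 30.0
shift [0.22 4.07 3.83] turn -0.0 j6 -1.6730783546850074
shift [0.22 4.07 8.83] turn -0.0 j6 -1.6730783546850074
```

View pics/w3.png

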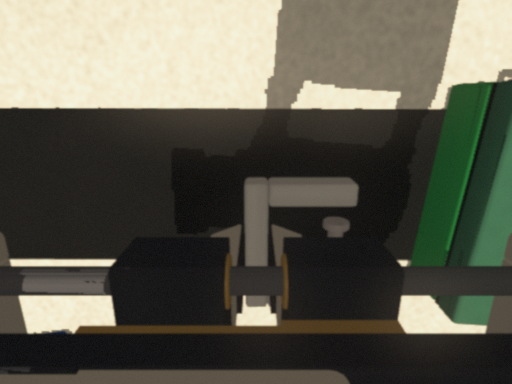

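Wrist view: clamp held by its spine (u≈257), the near mat edge runs horizontally at v≈108, box at right. Orientation agrees with the mat; checking the mat edge position.

```bash
python3 - <<'E'
from h import *
px('w3',[(50,108),(150,108),(240,108),(420,108)])
W,ok=cloud('w3')
u=np.array([-.0623,.998]);x=np.array([.998,.0623])
for p in [(50,108),(150,108)]: print((W[p[1],p[0],:2]-[465.5,12.7])@x)
m=ok&(W[...,2]>69)&(W[...,2]<80); P=W[m]; q=(P[:,:2]-[465.5,12.7]); Y=q@u; print('box near edge along row',np.percentile(Y[Y>140],[0.5,2]))
E
```

```text
(50, 108) [ 406.9 -106.2    2.1]
(150, 108) [402.1 -29.2   1.9]
(240, 108) [ 3.978e+02  4.010e+01 -2.000e-01]
(420, 108) [ 3.89e+02  1.80e+02 -2.00e-01]
-65.86020503339853
-65.88929996678934
box near edge along row [178.30850314 179.3302206 ]
```

```bash
python3 -m crank '[[[0,0.1,1.3,0,0],[0,0.2,2.6,0,0],[0,0.2,3.9,1,0],[0,0.2,3.9,3,0],[0,0.2,3.9,5,0],[0,0.2,3.9,6.5,0],[0,0.2,3.9,7.7,0],[0,0.2,3.9,8.5,0],[0,0.2,3.9,8.8,0],[0,0.2,3.9,8.8,0]]]'; python3 -m crank '[[[0,0,0,0,0],[0.28,0,0,0.05,0],[0.28,0,0,0.05,0],[0.28,0,0,0,0],[0.28,0,0,0,0],[0.28,0,0,-2,0],[0.28,0,0,-4,0],[0.28,0,0,-7,0],[0.28,0,0,-10,0],[0.28,0,0,-12,0]]]'; python3 - <<'E'
from h import *
go(500,-10,130,105.4); go(667.5,-13.9,80,105.4)
E
```

```text
time: 8.25
tool_pos: [460.2, 97.3, 10.1]
tcp_rot: [3.141, -0.0, -3.079]
contact_force: [-0.8, -0.7, -1.8]
grip_width: 11.8
finger_force: 30.0
time: 9.25
tool_pos: [460.9, 96.7, 132.3]
tcp_rot: [3.142, 0.002, -3.079]
contact_force: [0.6, -0.9, 0.0]
grip_width: 25.6
finger_force: 0.0
shift [ -3.23 -10.9    0.24] turn -11.8 j6 -1.5892512533700662
shift [-19.91 -12.33   5.28] turn -11.8 j6 -1.5892512533700662
```

```bash
python3 -m crank '[[[0.283,-3,-2,0,-3],[0.283,-6,-4,0,-6],[0.283,-9,-6,1,-9],[0.283,-12,-8,2,-11.8],[0.283,-15,-10,3,-11.8],[0.283,-18,-11.5,4,-11.8],[0.283,-19.9,-12.3,5,-11.8],[0.283,-19.9,-12.3,5.3,-11.8],[0.283,-19.9,-12.3,5.3,-11.8],[0.283,-19.9,-12.3,5.3,-11.8]]]';python3 - <<'E'
from h import *
p,d=snap('wrist','w4')
W,ok=cloud('w4'); S=W[40:320,120:340].reshape(-1,3); a=np.radians(105.4)
ex=np.array([np.cos(a),np.sin(a)]); ey=np.array([-np.sin(a),np.cos(a)])
q=S[:,:2]-[661.7,7.3]; X=q@ex;Y=q@ey
k=(S[:,2]>8)&(S[:,2]<20)&(abs(X)<45)&(abs(Y)<80)
print(np.percentile(X[k],[1,50,99]),np.percentile(Y[k],[1,99]))
P=S[k&(Y>24)&(Y<40)]; print(cv2.fitLine(P[:,:2].astype(np.float32),cv2.DIST_L2,0,.01,.01).ravel())
go(667.5,-13.9,6,105.4)
E
```

```text
time: 10.25
tool_pos: [665.8, -13.0, 77.6]
tcp_rot: [3.141, -0.001, -2.873]
contact_force: [-0.3, -0.1, 0.6]
grip_width: 26.0
finger_force: 0.0
[-29.02975914 -12.49774568  24.9102714 ] [-32.81131752  35.78313433]
[ 2.6592153e-01 -9.6399468e-01  6.3264545e+02 -2.3485439e+00]
shift [-0.11 -0.13  7.2 ] turn 0.0 j6 -1.9743270447335222
```

```bash
python3 -m crank '[[[0.283,-0.1,-0.25,0,0],[0.283,-0.1,-0.25,2,0],[0.283,-0.1,-0.25,4,0],[0.283,-0.1,-0.25,5.5,0],[0.283,-0.1,-0.25,6.7,0],[0.283,-0.1,-0.25,7.2,0],[0.283,-0.1,-0.25,7.2,0],[0,-0.1,-0.25,7.2,0],[0,-0.1,-0.25,7.2,0],[0,-0.1,-0.25,7.2,0]]]';python3 -m crank '[[[0,0,0,0,0],[0,0,0,0,0],[0,0,0,-1,0],[0,0,0,-3,0],[0,0,0,-5,0],[0,0,0,-7,0],[0,0,0,-8,0],[0,0,0,-8,0],[0,0,0,-8,0],[0,0,0,-8,0]]]'; python3 - <<'E'
from h import *
m=np.array([464.8,12.7]);u=np.array([-.0623,.998]); t=m-u*(117+22); print(t)
go(*t,85,93.6); go(*t,10,93.6)
E
```

```text
time: 11.3
tool_pos: [668.9, -15.6, 6.2]
tcp_rot: [-3.141, 0.002, -2.873]
contact_force: [-0.4, 1.0, 1.7]
grip_width: 11.4
finger_force: 30.0
time: 12.3
tool_pos: [667.5, -15.7, 83.8]
tcp_rot: [3.141, -0.002, -2.873]
contact_force: [-0.6, -0.3, -2.3]
grip_width: 11.9
finger_force: 30.0
[ 473.4597 -126.022 ]
shift [21.63 -5.5  -0.08] turn 11.8 j6 -1.9773100575154472
shift [21.61 -5.51  7.42] turn 11.8 j6 -1.9773100575154472
```

```bash
python3 -m crank '[[[0,3.5,-0.9,0,2],[0,7,-1.8,0,4],[0,11,-2.8,0,6.5],[0,14.5,-3.7,0,9],[0,18,-4.6,0,11],[0,21.6,-5.5,0,11.8],[0,21.6,-5.5,0,11.8],[0,21.6,-5.5,0.5,11.8],[0,21.6,-5.5,1,11.8],[0,21.6,-5.5,1,11.8]]]'; python3 - <<'E'
from h import *
go(473.5,-126,10,93.6)
E
```

```text
time: 13.3
tool_pos: [474.9, -125.4, 74.1]
tcp_rot: [3.141, -0.001, -3.078]
contact_force: [-0.2, 0.6, -1.9]
grip_width: 11.6
finger_force: 30.0
shift [ 0.13 -0.06  6.41] turn 0.0 j6 -2.0488611919905675
```

```bash
python3 -m crank '[[[0,0.1,0,1.5,0],[0,0.1,0,3,0],[0,0.1,0,4.5,0],[0,0.1,0,5.6,0],[0,0.1,0,6.2,0],[0,0.1,0,6.4,0],[0,0.1,0,6.4,0],[0,0.1,0,6.4,0],[0.28,0.1,0,6.4,0],[0.28,0.1,0,6.4,0]]]';python3 -m crank '[[[0.28,0,0,0,0],[0.28,0,0,-1,0],[0.28,0,0,-3,0],[0.28,0,0,-6,0],[0.4,0,0,-9,0],[0.8,0,0,-12,0],[0.8,0,0,-12,0],[0.8,0,0,-12,0],[0.8,0,0,-12,0],[0.8,0,0,-12,0]]]'; python3 - <<'E'
from h import *
go(661,162,130,150)
p,d=snap('top','top1')
E
```

```text
time: 14.3
tool_pos: [474.0, -126.3, 11.8]
tcp_rot: [-3.141, 0.001, -3.079]
contact_force: [0.2, 0.2, 0.7]
grip_width: 22.7
finger_force: 0.0
time: 15.3
tool_pos: [473.0, -125.8, 130.3]
tcp_rot: [3.14, -0.002, -3.079]
contact_force: [0.5, -0.2, -0.1]
grip_width: 68.9
finger_force: 0.0
shift [-2.056e+01  2.756e+01  2.000e-02] turn -56.4 j6 -2.050053099093852
```

```bash
python3 -m crank '[[[0.82,-2,2.75,0,-6],[0.82,-4,5.5,0,-12],[0.82,-6.5,8.5,0,-18],[0.82,-8.5,11.5,0,-24],[0.82,-10.5,14,0,-30],[0.82,-12.5,17,0,-36],[0.82,-15,20,0,-42],[0.82,-17,23,0,-48],[0.82,-19,25.5,0,-54],[0.82,-20.6,27.6,0,-56.4]]]';python3 -m crank '[[[0.82,0,0,0,0],[0.82,0,0,0,0],[0.82,0,0,0,0],[0.82,0,0,0,0],[0.82,0,0,0,0],[0.82,0,0,0,0],[0.82,0,0,0,0],[0.82,0,0,0,0],[0.82,0,0,0,0],[0.82,0,0,0,0]]]'; python3 - <<'E'
from h import *
p,d=snap('wrist','w5'); W,ok=cloud('w5')
q=W-[661,162,0]; k=ok&(W[...,2]>64)&(W[...,2]<74)&(np.hypot(q[...,0],q[...,1])<40)
P=W[k]; print(len(P),P.mean(0),cv2.minEnclosingCircle(P[:,:2].astype(np.float32)))
go(661,162,90,150); go(661,162,22,150)
E
```

```text
time: 16.35
tool_pos: [662.3, 163.9, 129.9]
tcp_rot: [3.14, -0.001, -2.09]
contact_force: [-0.2, -0.9, 0.2]
grip_width: 75.3
finger_force: 0.0
time: 17.35
tool_pos: [662.0, 162.3, 131.3]
tcp_rot: [3.142, 0.0, -2.095]
contact_force: [0.5, -0.1, 0.2]
grip_width: 74.8
finger_force: 0.0
3993 [660.12585879 159.15732473  69.09582258] ((660.8242797851562, 160.38941955566406), 26.98337745666504)
shift [0.07 0.07 4.13] turn -0.0 j6 -2.4896543809694265
shift [ 0.07  0.07 10.93] turn -0.0 j6 -2.4896543809694265
```

View pics/w5.png

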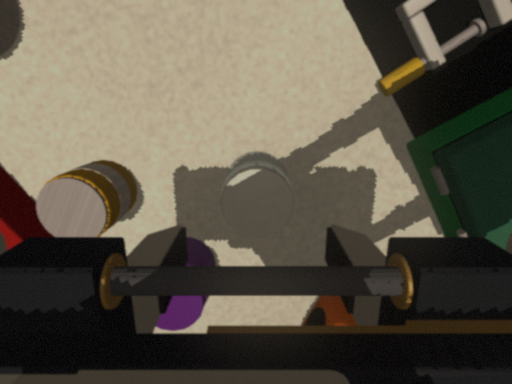

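View pics/top1.png

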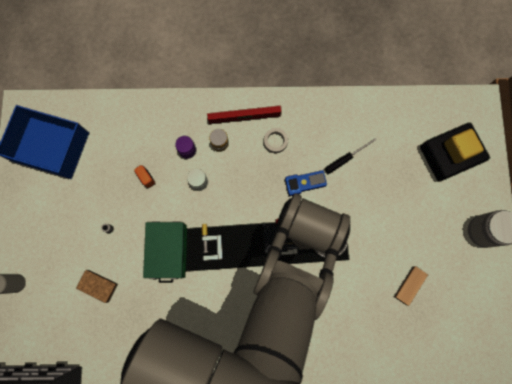

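Wrist view: jar cap centred at px (257,200), between the fingers; purple, tin well clear. Top view: yellow clamp lies straight at (212,248).

```bash
python3 -m crank '[[[0.82,0.1,0,2,0],[0.82,0.1,0,4,0],[0.82,0.1,0,6,0],[0.82,0.1,0,8,0],[0.82,0.1,0,10,0],[0.82,0.1,0,11,0],[0.82,0.1,0,11,0],[0.82,0.1,0,11,0],[0,0.1,0,11,0],[0,0.1,0,11,0]]]';python3 -m crank '[[[0,0,0,0,0],[0,0,0,0,0],[0,0,0,0,0],[0,0,0,-1,0],[0,0,0,-3,0],[0,0,0,-5,0],[0,0,0,-7,0],[0,0,0,-9,0],[0,0,0,-9,0],[0,0,0,-9,0]]]'; python3 - <<'E'
from h import *
go(465,12.7,110,150)
E
```

```text
time: 18.4
tool_pos: [662.2, 161.5, 22.5]
tcp_rot: [-3.14, 0.001, -2.095]
contact_force: [0.5, -0.2, 0.8]
grip_width: 63.9
finger_force: 0.0
time: 19.4
tool_pos: [661.3, 161.3, 110.9]
tcp_rot: [3.141, -0.0, -2.095]
contact_force: [0.8, 0.4, -2.1]
grip_width: 57.0
finger_force: 30.0
shift [22.68  9.56  0.09] turn -0.0 j6 -2.4908399889275334
```

```bash
python3 -m crank '[[[0,2.5,1,0,0],[0,5.5,2.3,0,0],[0,8.5,3.6,0,0],[0,11.5,4.8,0,0],[0,14.5,6.1,0,0],[0,17.5,7.4,0,0],[0,20,8.4,0,0],[0,22,9.3,0,0],[0,22.7,9.6,0,0],[0,22.7,9.6,0,0]]]';python3 - <<'E'
from h import *
go(465,12.7,26,150)
E
```

```text
time: 20.4
tool_pos: [464.0, 12.6, 110.6]
tcp_rot: [3.14, -0.0, -2.096]
contact_force: [1.3, 0.6, -1.6]
grip_width: 57.0
finger_force: 30.0
shift [-0.07 -0.09  8.46] turn -0.1 j6 -2.7548273365654197
```

```bash
python3 -m crank '[[[0,0,0,2,0],[0,0,0,4,0],[0,0,0,6,0],[0,0,0,7.5,0],[0,0,0,8.2,0],[0,0,0,8.45,0],[0,0,0,8.45,0],[0,0,0,8.45,0],[0.82,0,0,8.45,0],[0.82,0,0,8.45,0]]]';python3 -m crank '[[[0.82,0,0,0,0],[0.82,0,0,0,0],[0.82,0,0,-1,0],[0.9,0,0,-3,0],[0.9,0,0,-5,0],[0.9,0,0,-8,0],[0.9,0,0,-11,0],[0.9,0,0,-11,0],[0.9,0,0,-11,0],[0.9,0,0,-11,0]]]'; python3 - <<'E'
from h import *
go(654.2,-166,90,190.7)
E
```

```text
time: 21.4
tool_pos: [465.4, 12.8, 27.5]
tcp_rot: [-3.14, 0.001, -2.095]
contact_force: [-0.0, -0.2, 0.6]
grip_width: 68.5
finger_force: 0.0
time: 22.4
tool_pos: [464.1, 12.9, 136.2]
tcp_rot: [3.14, -0.0, -2.095]
contact_force: [-0.5, 0.6, 0.0]
grip_width: 82.6
finger_force: 0.0
shift [  5.98 -25.42   4.59] turn -40.7 j6 -2.7551141160771153
```

```bash
python3 -m crank '[[[0.9,0.6,-2.5,0,8],[0.9,1.2,-5,0,16],[0.9,1.8,-7.5,0,24],[0.9,2.4,-10,0,32],[0.9,3,-12.5,0,40],[0.9,3.6,-15,0,48],[0.9,4.2,-18,0,56],[0.9,4.8,-21,0,64],[0.9,5.4,-23.5,0,72],[0.9,6,-25.4,0,80]]]'; python3 - <<'E'
from h import *
go(654.2,-166,100,10.7)
E
```

```text
time: 23.4
tool_pos: [654.9, -167.1, 134.6]
tcp_rot: [3.142, -0.003, 2.786]
contact_force: [1.4, -0.6, 0.2]
grip_width: 82.7
finger_force: 0.0
shift [0.1  0.07 3.46] turn 58.9 j6 -1.57821834529902
```

```bash
python3 -m crank '[[[0.9,0,0,0,8],[0.9,0,0,0,16],[0.9,0,0,0,24],[0.9,0,0,0,32],[0.9,0,0,0,40],[0.9,0,0,1,48],[0.9,0,0,2,56],[0.9,0,0,3,58.5],[0.9,0,0,3,58.5],[0.9,0,0,3,58.5]]]'; python3 - <<'E'
from h import *
p,d=snap('wrist','w6'); W,ok=cloud('w6')
q=W-[654.2,-166,0]; k=ok&(W[...,2]>20)&(W[...,2]<32)&(np.hypot(q[...,0],q[...,1])<75)
P=W[k]; print(len(P),P.mean(0),cv2.minAreaRect(P[:,:2].astype(np.float32)))
go(654.2,-166,5,10.7)
E
```

```text
time: 24.4
tool_pos: [654.2, -166.1, 105.7]
tcp_rot: [-3.14, -0.001, 1.772]
contact_force: [0.4, -0.5, 0.9]
grip_width: 82.8
finger_force: 0.0
9778 [ 652.04688955 -160.67786875   26.35123019] ((653.5574951171875, -167.75759887695312), (60.03061294555664, 119.06217193603516), 12.051417350769043)
shift [ 0.02 -0.03 10.14] turn 0.8 j6 -0.5636187206679554
```

View pics/w6.png

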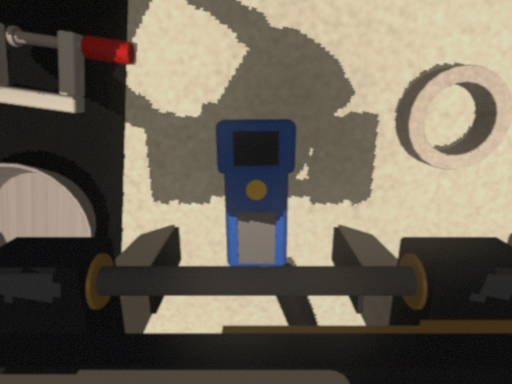

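Wrist view: stud finder (217–295, 120–268) centred and aligned between the fingers, nothing under them.

```bash
python3 -m crank '[[[0.9,0,0,2,0],[0.9,0,0,4,0],[0.9,0,0,6,0],[0.9,0,0,8,0],[0.9,0,0,9.3,0],[0.9,0,0,10,0],[0.9,0,0,10,0],[0.7,0,0,10,0],[0,0,0,10,0],[0,0,0,10,0]]]';python3 -m crank '[[[0,0,0,0,0],[0,0,0,0,0],[0,0,0,0,0],[0,0,0,-2,0],[0,0,0,-5,0],[0,0,0,-8,0],[0,0,0,-11,0],[0,0,0,-14,0],[0,0,0,-15.5,0],[0,0,0,-15.5,0]]]'; python3 - <<'E'
from h import *
go(550,40,160,50); go(449.8,252.2,160,93.6)
E
```

```text
time: 25.45
tool_pos: [655.2, -166.4, 7.8]
tcp_rot: [3.14, 0.001, 1.771]
contact_force: [-0.4, 0.3, 0.0]
grip_width: 63.3
finger_force: 0.0
time: 26.45
tool_pos: [655.8, -166.6, 164.4]
tcp_rot: [3.137, 0.003, 1.771]
contact_force: [-1.2, -0.3, -2.0]
grip_width: 49.9
finger_force: 30.0
shift [22.35 -6.26  0.36] turn -38.5 j6 -0.5622970251790488
shift [ 45.14 -11.86   0.28] turn -82.1 j6 -0.5622970251790488
```

```bash
python3 -m crank '[[[0,4,-1,0,-5],[0,8.5,-2.2,0,-12],[0,13,-3.4,0,-20],[0,17.5,-4.6,0,-28],[0,22,-5.8,0,-36],[0,26.5,-7,0,-44],[0,31,-8.2,0,-52],[0,35.5,-9.4,0,-60],[0,40,-10.6,0,-68],[0,44,-11.6,0,-76]]]'; python3 -m crank '[[[0,0,0,0,0],[0,0,0,0,0],[0,0,0,0,0],[0,0,0,0,0],[0,0,0,0,0],[0,0,0,0,0],[0,0,0,0,0],[0,0,0,0,0],[0,0,0,0,0],[0,0,0,0,0]]]';  python3 - <<'E'
from h import *
go(449.8,252.2,79.5,93.6)
snap('wrist','w7')
W,ok=cloud('w7'); m=(W[...,2]>69)&(W[...,2]<77)&ok
q=(W[m][:,:2]-[449.8,252.2]); x=np.array([.998,.0623]); u=np.array([-.0623,.998])
print(np.percentile(q@x,[1,99]),np.percentile(q@u,[1,99]))
E
```

```text
time: 27.45
tool_pos: [451.3, 243.4, 160.3]
tcp_rot: [-3.141, -0.003, 3.104]
contact_force: [0.4, -0.1, -1.6]
grip_width: 50.1
finger_force: 30.0
time: 28.45
tool_pos: [453.5, 241.9, 161.8]
tcp_rot: [3.141, 0.0, 3.098]
contact_force: [0.3, 0.2, -1.2]
grip_width: 49.6
finger_force: 30.0
shift [0.41 1.01 8.23] turn -6.1 j6 -1.1858957771749565
[-80.60031296  34.71256633] [-225.31258447   55.66059646]
```

View pics/w7.png

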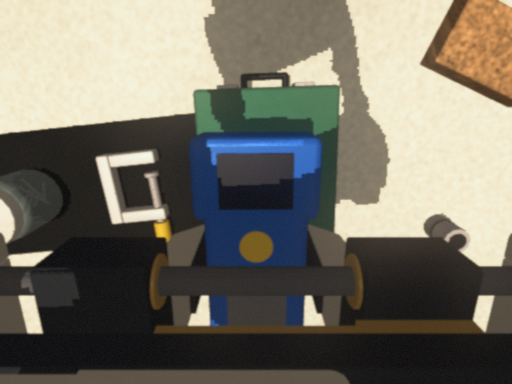

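Wrist view: finder over the green lid (195–338, 85–), lid edges match estimates within 1 mm; yellow clamp straight, jar upright.

```bash
python3 -m crank '[[[0,0.2,0.5,0,-3],[0,0.4,1,0,-6.1],[0,0.4,1,2,-6.1],[0,0.4,1,4,-6.1],[0,0.4,1,6,-6.1],[0,0.4,1,7.3,-6.1],[0,0.4,1,7.9,-6.1],[0,0.4,1,8.1,-6.1],[0,0.4,1,8.2,-6.1],[0,0.4,1,8.2,-6.1]]]';python3 -m crank '[[[0,0,0,0.1,0],[0.7,0,0,0.1,0],[0.7,0,0,0.1,0],[0.7,0,0,0.1,0],[0.7,0,0,0,0],[0.7,0,0,-2,0],[0.6,0,0,-5,0],[0.5,0,0,-7,0],[0.5,0,0,-7,0],[0.5,0,0,-7,0]]]'; python3 - <<'E'
from h import *
go(519.2,431,100,93.6)
E
```

```text
time: 29.5
tool_pos: [450.3, 252.3, 80.4]
tcp_rot: [3.141, 0.001, -3.079]
contact_force: [-0.3, 0.8, -1.1]
grip_width: 50.0
finger_force: 30.0
time: 30.5
tool_pos: [449.8, 252.1, 149.7]
tcp_rot: [3.141, 0.0, -3.079]
contact_force: [-0.4, -0.2, -0.5]
grip_width: 46.2
finger_force: 0.0
shift [-8.04 17.42  4.97] turn -0.0 j6 -1.271276939495147
```

```bash
python3 -m crank '[[[0.5,-1.6,3.5,0,0],[0.5,-3.2,7,0,0],[0.5,-4.8,10.5,0,0],[0.5,-6.4,14,0,0],[0.5,-8,17.4,0,0],[0.5,-8,17.4,1.5,0],[0.5,-8,17.4,3.5,0],[0.5,-8,17.4,5,0],[0.5,-8,17.4,5,0],[0.5,-8,17.4,5,0]]]'; python3 - <<'E'
from h import *
snap('wrist','w8'); W,ok=cloud('w8')
q=W-[519.2,431,0]; k=ok&(W[...,2]>36)&(W[...,2]<44)&(np.hypot(q[...,0],q[...,1])<30)
P=W[k]; print(len(P),P.mean(0) if len(P) else 0,cv2.minEnclosingCircle(P[:,:2].astype(np.float32)) if len(P) else 0)
go(519.2,431,18,93.6)
snap('top','top2')
f=cv2.imread('pics/top2.png'); g=cv2.imread('pics/w8.png')
cv2.imwrite('pics/c8.png',np.vstack([g[100:300], cv2.resize(f[200:300,130:370],(512,213),interpolation=cv2.INTER_CUBIC)]))
E
```

```text
time: 31.5
tool_pos: [518.5, 430.4, 98.7]
tcp_rot: [-3.141, -0.002, -3.079]
contact_force: [0.3, 0.4, 0.3]
grip_width: 45.6
finger_force: 0.0
959 [517.78745577 430.36895766  40.40082356] ((518.6490478515625, 430.5632629394531), 13.120046615600586)
shift [-0.02  0.03  8.18] turn -0.0 j6 -1.053970715703452
```

View pics/c8.png

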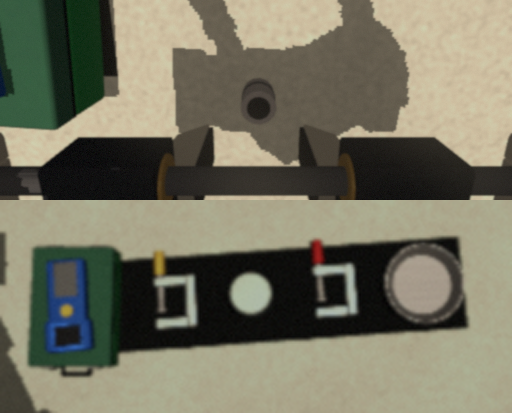

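Socket stands centred between the fingers (wrist crop (259,100)); in the top crop the jar and both clamps lie straight on the mat, finder on the lid.

```bash
python3 -m crank '[[[0.5,0,0,2,0],[0.5,0,0,4,0],[0.5,0,0,6,0],[0.5,0,0,7.5,0],[0.5,0,0,8.2,0],[0.5,0,0,8.2,0],[0.5,0,0,8.2,0],[0,0,0,8.2,0],[0,0,0,8.2,0],[0,0,0,8.2,0]]]';python3 -m crank '[[[0,0,0,0,0],[0,0,0,0,0],[0,0,0,-2,0],[0,0,0,-5,0],[0,0,0,-8,0],[0,0,0,-11,0],[0,0,0,-14,0],[0,0,0,-15.5,0],[0,0,0,-15.5,0],[0,0,0,-15.5,0]]]'; python3 - <<'E'
from h import *
W,ok=cloud('top2')
def blob(name,c,r,zlo,zhi):
    m=ok&(np.hypot(W[...,0]-c[0],W[...,1]-c[1])<r)&(W[...,2]>zlo)&(W[...,2]<zhi)
    P=W[m]; print(name,len(P),P.mean(0).round(1),cv2.minAreaRect(P[:,:2].astype(np.float32)))
blob('finder',(450,252),90,88,110); blob('box',(450,252),110,62,85); blob('jar',(465,13),45,60,80); blob('red',(492,-105),75,12,26); blob('yel',(478,120),75,12,26); blob('bowl',(480,-227),65,26,45)
go(480.4,-226.7,175,93.6)
E
```

```text
time: 32.6
tool_pos: [519.2, 431.0, 18.4]
tcp_rot: [3.141, 0.001, -3.079]
contact_force: [0.6, 0.6, 0.8]
grip_width: 26.2
finger_force: 0.4
time: 33.6
tool_pos: [518.5, 430.5, 171.8]
tcp_rot: [-3.141, -0.001, -3.079]
contact_force: [-0.4, 0.1, -1.6]
grip_width: 24.9
finger_force: 30.0
finder 840 [449.2 251.   98.4] ((451.58990478515625, 253.302734375), (119.83560943603516, 60.93655014038086), 4.810832500457764)
box 1335 [450.5 248.   72.2] ((450.5613708496094, 252.59445190429688), (111.7610855102539, 158.8018035888672), 89.47554016113281)
jar 280 [466.5  12.8  71.4] ((466.9992980957031, 13.476333618164062), (51.360477447509766, 51.20660400390625), 89.4198989868164)
red 292 [ 483.3 -102.7   17.6] ((491.8607482910156, -103.073486328125), (107.70585632324219, 55.126625061035156), 4.210945129394531)
yel 289 [470.  119.9  17.5] ((477.4162902832031, 120.31150817871094), (105.51939392089844, 56.4677848815918), 1.6413202285766602)
bowl 227 [ 483.7 -230.6   32.1] ((481.088134765625, -226.4830322265625), (107.48527526855469, 106.80245971679688), 78.94290161132812)
shift [  7.9  -65.35  -0.27] turn -0.0 j6 -1.0539473109102673
```

```bash
python3 -m crank '[[[0,0.4,-3,0,0],[0,0.9,-7,0,0],[0,1.4,-11.5,0,0],[0,1.9,-16,0,0],[0,2.5,-20.5,0,0],[0,3,-25,0,0],[0,3.5,-29.5,0,0],[0,4,-34,0,0],[0,4.5,-38,0,0],[0,4.8,-40,0,0]]]';python3 -m crank '[[[0,0.3,-2.5,0,0],[0,0.6,-5,0,0],[0,1,-9,0,0],[0,1.5,-13,0,0],[0,2,-17,0,0],[0,2.5,-21,0,0],[0,3,-24,0,0],[0,3.1,-25.4,0,0],[0,3.1,-25.4,0,0],[0,3.1,-25.4,0,0]]]'; python3 - <<'E'
from h import *
go(480.7,-226.7,26,93.6)
E
```

```text
time: 34.6
tool_pos: [494.6, 25.7, 171.1]
tcp_rot: [-3.142, -0.003, -3.082]
contact_force: [-0.4, 0.2, -0.5]
grip_width: 25.0
finger_force: 30.0
time: 35.6
tool_pos: [480.5, -225.7, 171.8]
tcp_rot: [3.14, -0.001, -3.079]
contact_force: [0.4, 0.7, -0.5]
grip_width: 25.1
finger_force: 30.0
shift [-0.03 -0.13 14.58] turn -0.0 j6 -2.21741559294887
```

```bash
python3 -m crank '[[[0,0,0,2,0],[0,0,-0.1,5,0],[0,0,-0.1,8,0],[0,0,-0.1,11,0],[0,0,-0.1,13,0],[0,0,-0.1,14,0],[0,0,-0.1,14.5,0],[0,0,-0.1,14.6,0],[0,0,-0.1,14.6,0],[0,0,-0.1,14.6,0]]]';python3 -m crank '[[[0,0,0,0.05,0],[0,0,0,0.1,0],[0,0,0,0.1,0],[0.44,0,0,0.1,0],[0.44,0,0,0.1,0],[0.44,0,0,0.1,0],[0.44,0,0,-2,0],[0.44,0,0,-6,0],[0.44,0,0,-10,0],[0.44,0,0,-14,0]]]'; python3 - <<'E'
from h import *
go(430,80,200,93.6)
E
```

```text
time: 36.6
tool_pos: [481.5, -228.2, 27.7]
tcp_rot: [-3.141, 0.002, -3.079]
contact_force: [-0.5, -0.3, -0.9]
grip_width: 25.8
finger_force: 30.0
time: 37.6
tool_pos: [480.7, -227.8, 168.2]
tcp_rot: [3.141, -0.0, -3.079]
contact_force: [1.4, -1.0, -0.0]
grip_width: 40.5
finger_force: 0.0
shift [ 3.14 31.03 -3.17] turn -0.0 j6 -2.219900734443757
```

Move aside a way and inspect.

```bash
python3 -m crank '[[[0.44,0,-3,0,0],[0.44,0,-6,0,0],[0.44,0,-9,0,0],[0.44,0,-12,0,0],[0.44,0,-15,0,0],[0.44,0,-17,0,0],[0.44,0,-18,0,0],[0.44,0,-18,0,0],[0.44,0,-18,0,0],[0.44,0,-18,0,0]]]'; python3 - <<'E'
from h import *
f,_=snap('top','top3'); g,_=snap('scene','sc3')
f=f[:,:,::-1];g=g[:,:,::-1]
cv2.imwrite('pics/c9.png',np.vstack([cv2.resize(f[190:300,130:370],(800,300),interpolation=cv2.INTER_CUBIC),cv2.resize(g[90:250,190:420],(420,292),interpolation=cv2.INTER_CUBIC) @ np.eye(3) if 0 else cv2.copyMakeBorder(cv2.resize(g[90:250,190:420],(420,292),interpolation=cv2.INTER_CUBIC),0,0,0,380,cv2.BORDER_CONSTANT)]))
W,ok=cloud('top3')
def blob(name,c,r,zlo,zhi):
    m=ok&(np.hypot(W[...,0]-c[0],W[...,1]-c[1])<r)&(W[...,2]>zlo)&(W[...,2]<zhi)
    P=W[m]; print(name,len(P),P.mean(0).round(1) if len(P) else 0)
blob('socket',(481,-227),36,36,60);blob('tin',(785,98),45,55,75);blob('tape',(673,321),50,45,75)
E
```

```text
time: 38.6
tool_pos: [492.3, -406.4, 166.8]
tcp_rot: [3.141, -0.0, -3.078]
contact_force: [0.2, 0.2, 0.4]
grip_width: 40.1
finger_force: 0.0
socket 64 [ 481.9 -227.4   46. ]
tin 253 [785.6  98.4  61.8]
tape 225 [672.5 321.1  57.4]
```

View pics/c9.png

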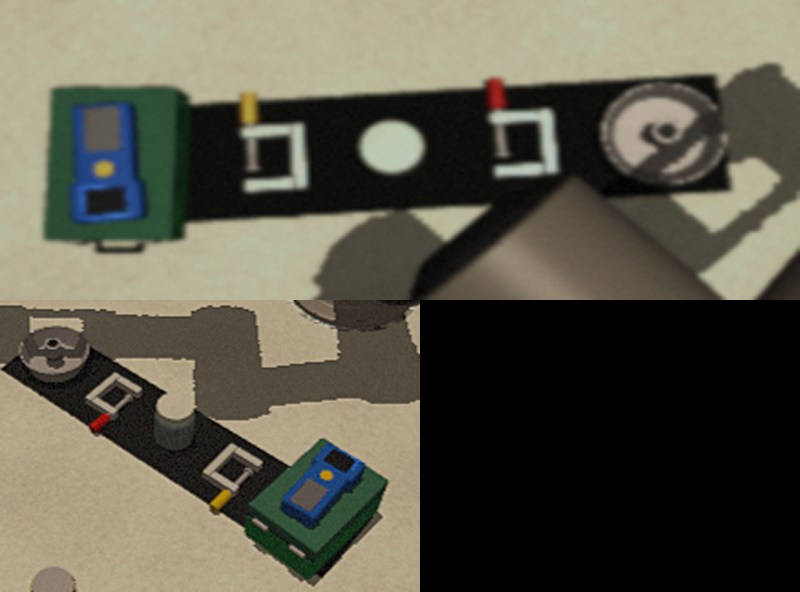

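Everything is in place: the socket stands upright in the bowl centre (664,131), and the jar (392,147), clamps and finder sit as wanted.

```bash
python3 -c "
from plant import bot
print(bot.close_job())"
```

```text
the job is handed in; nothing more can be done
None
```

I set out the whole kit and handed the job in at about 39 s; the last camera check showed every item placed within tolerance and the tin and tape measure unmoved, but the hand-in returned no verdict.

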